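Change the disc of a three-piece shaft coupling

TASK

Change the worn disc of the shaft coupling: lift it off the hub that is clamped in the grey vise and put it in the steel scrap tray, then set the new disc of the same size on that hub, its lower groove fully down over the hub's tongue. Then set the loose hub on the new disc so that its tongue sinks fully into the upper groove, the rims of all three parts in line, without forcing anything, and let go. Leave the small disc, the tools and the fittings where they are.

Things in the scene. Friction and masses are not known exactly. Their poses are not given: they have to be found in the camera images.
- vise: Grey cast drill-press vise standing fixed on the bench, 210 x 110 mm base, 62 mm high, jaws 100 mm wide. Origin under the clamped shaft at bench height; its x axis runs from its screw and T handle (which reach to x = -200 mm, 55 mm either side, 50 mm high) towards the fixed jaw (to x = +85 mm).
- lower_hub: Dark steel coupling hub, 56 mm diameter, 30 mm high, fixed with its axis upright on a shaft stub in the vise; does not turn. Origin on its axis in its flat upper face (96 mm above the bench). From that face a tongue 14 mm wide and 7 mm high, chamfered 2 mm along its top edges, runs right across the hub along its x axis (broken by the 24 mm bore); z is up.
- worn_disc: The worn white plastic coupling disc, at the start seated on the lower hub. Same form and size as the new disc: 56 mm diameter, 22 mm thick, about 60 g. Origin at the centre of its underside. It lifts straight off.
- new_disc: The new white plastic coupling disc, 56 mm diameter, 22 mm thick, about 60 g, lying flat on the bench. Origin at the centre of its underside, z up. A groove 17 mm wide and 7.5 mm deep runs right across the underside along its x axis, and another of the same size across the top along its y axis (square to the lower one); 16 mm hole in the middle. Either way round (half a turn) fits. Fully down, its origin lies at the lower hub's origin and its x axis along the hub's x axis.
- upper_hub: Loose dark steel hub, 56 mm diameter, 37 mm high, about 450 g, standing on its tongue. Origin on the axis at the tongue's lower end, z up; tongue 14 mm wide, 7 mm high, along its x axis (broken by the 24 mm bore); the clamping slit, bore to rim, lies above its +x end; round body 7 to 37 mm above the origin. Home: its x along the disc's y (either way round), origin 14.5 to 15 mm above the disc's.
- scrap_tray: Open steel scrap tray fixed on the bench, 150 mm along x, 160 mm along y, 35 mm high at the rim, walls 3 mm. Origin at the centre of its underside.
- small_disc: A disc of the next smaller size, 40 mm diameter and 15 mm thick, lying flat: does not belong to this coupling; leave it. Origin at the centre of its underside.
- hex_key: Black L-shaped hex key lying flat, 110 x 35 mm, 6 mm thick. Bystander.
- screwdriver: Screwdriver lying flat, 190 mm long. Bystander.
- gauge: Pressure gauge lying on its back, 63 mm diameter, 27 mm high, brass stem. Bystander.
- grease_tin: Round tin, 77 mm diameter, 56 mm high. Bystander.
- adapter: Steel hex adapter standing on end, 37 mm wide, 48 mm high. Bystander.
- tee: Steel tee fitting lying flat, 78 mm long, 28 mm high. Bystander.
Things that resemble listed ones, but are neither listed nor needed, are in the scene too. What is shaped like the worn_disc but blue or purple is not meant. What is shaped like the new_disc but blue is not meant.

How it is judged:
By the outcome, as a careful person would: the job done as asked, in the order asked, and still so for the second after the job is handed in, with the robot touching nothing.
It also fails if it takes over 67 s, if anything falls off the work surface, if the arm or the gripper's body presses on something with over 40 N, if the wrist force passes 120 N, or if a joint passes its speed limit or range.

ROBOT

A 6-joint arm with a two-finger parallel gripper is mounted at the origin on the work surface. World frame = base frame: x ahead of the robot, y to its left, z up, the work surface at z = 0. Lengths are in m, angles in rad, forces in N, time in s.
With the tool pointing down it reaches from about 0.425 to 0.95 m from the base axis. Payload 3.5 kg.
Tool frame: the origin (TCP) lies between the finger pads; the fingertips stand 14 mm ahead of it and the grasp point (between the pads) lies 5 mm behind it (ctrl.tip_extent is the distance from the TCP to the fingertips, in m); x points along the fingers, z is the direction in which the jaws open and shut, and the axes are right-handed (so a half turn about x gives the same grasp; the last joint's range is limited). The gripper opens to 85 mm and grips with 20 to 120 N. Pads are 22 mm wide; open, the fingers measure 114 mm over their backs; the gripper's body (76 mm by 85 mm) begins 54 mm behind the grasp point. The pads swing forward as they close: fully open they stand 13 mm farther back than shut.
Start: joints at [-1.439, 0.286, 1.577, -0, 1.279, -0.15], TCP at [0.188, -0.648, 0.245] pointing down, gripper open.
Joint ranges: [-2.77, 2.77], [-0.9, 2.22], [0.21, 2.48], [-1.53, 4.67], [0.24, 2.81], [-2.84, 2.84]. Speed limits (rad/s): [2.79, 2.79, 3.14, 3.14, 3.14, 3.14].

INTERFACE

Orientations are given as a unit quaternion [x, y, z, w].
In Python, from plant import ctrl gives the robot as it stands.
- The arm moves only by the tool move_arm, never from a script. Its argument "commands" is one flat list of numbers, 4 for each row, row after row: the shift along the tool's x, y, z in units of 25 mm (1.0 is 25 mm), then the turn about the tool's x in units of 5 degrees (1.0 is 5 degrees). A call has 1 to 20 rows; each row shifts and turns the commanded pose from where the row before left it, along the tool's axes as they then stand; what a row does not reach is not made up. A row lasts 1/8 s, in which the tool goes at most 62.5 mm and 10.7 degrees, less where a joint would pass 70% of its speed; a pose out of reach is approached as far as the arm can. A call is refused whole if a number of a shift passes 1 or a number of a turn 1, either way. A call with a gripper value outside its range is refused whole. "jaw" is the finger opening in mm, from 0 to 85.4, set as the call begins (left out, the last holds). The fingers move at their own pace and stop on an object; "force" is the grip in N (left out, the last holds). Time passes only in rows, so rows that do not move let the fingers close. It gives the time, the measured TCP pose, the force and the opening at its end, in the units of the state.
- ctrl.get_state(): the state, without advancing time (a new reading comes with each control period).
- ctrl.read_camera(name): name is "scene" or "top" or "wrist"; returns the picture (384x512x3 uint8, red, green, blue); there is no depth.
- ctrl.get_calibration(name): a dict with "camera_matrix" (3x3 intrinsics, pixels), "camera_from_world" (4x4, takes a point from world to camera coordinates); the wrist camera has in their place "mount" (4x4, takes a point from camera to tool coordinates, whose origin is the TCP and whose axes are the tool frame's). Camera axes: x right, y down, z forward; pixel columns grow to the right and rows downward; lengths in m; the calibration is good to about 2 mm. A picture is of the moment at which its call begins: read the wrist's pose just before it. get_calibration takes no time and is no camera call.
- ctrl.sign_off(): hands the job in, once; it reports no verdict.
The state is a dict: "time": time; "qpos": joint angles; "dq": joint speeds; "joint_efforts": joint torques, N m; "eef_pos": TCP position; "tcp_rot": TCP orientation; "contact_force": force on the tool from outside, world axes, zero at the start; "wrist_torque": the same for the moment, N m; "opening": opening from 0.0 (shut) to 1.0 (fully open).
Only numpy, scipy, OpenCV 4.12 (cv2) and the standard library are available. Lean on these libraries where they do the work, as an engineer would, in place of code of your own. Each camera call takes 0.05 s, during which the arm holds its last target.

## Working session

There is one attempt and no reset: what is moved stays moved. The work goes in short steps, Python scripts to look and compute and a tool call to move; the robot and the scene stay as the last step left them, time stands still between calls to the robot, and variables do not carry over. Pictures are saved under pics/ and viewed, and the job is handed in when it is done.

Besides the shell and the picture viewer there is one more tool, called after ">>>" as name(argument=value, ...) on one line, values as JSON. move_arm: Moves the arm, as the interface text tells. Its arguments: {"type":"object","properties":{"commands":{"type":"array"},"jaw":{"type":"number"},"force":{"type":"number"}},"required":["commands"]}

```bash
ls; mkdir -p pics; python3 - <<'E'
from plant import ctrl
import cv2
for n in("scene","top","wrist"):
    im=ctrl.read_camera(n); cv2.imwrite(f"pics/{n}0.png",im[:,:,::-1])
    c=ctrl.get_calibration(n); print(n,{k:v.tolist() if hasattr(v,'tolist') else v for k,v in c.items()})
s=ctrl.get_state();print(s, ctrl.tip_extent)
E
```

```text
pics
scene {'camera_matrix': [[445.8063183466371, 0.0, 251.7646245395302], [0.0, 445.8063183466371, 182.2803094927442], [0.0, 0.0, 1.0]], 'camera_from_world': [[0.309475762133011, 0.9509072794875018, 0.00031379909164983233, -0.15242291165631744], [0.56121892692723, -0.18238404716800827, -0.8073223491253453, -0.23627615424468762], [-0.7676314667279087, 0.25002280927206555, -0.5901106049994898, 1.6719004430412936], [0.0, 0.0, 0.0, 1.0]]}
top {'camera_matrix': [[449.4894087984822, 0.0, 257.5574328129363], [0.0, 449.4894087984822, 191.49341760663097], [0.0, 0.0, 1.0]], 'camera_from_world': [[0.051846252939819475, -0.9986549097897305, -0.0005806969653474176, -0.029872594799754498], [-0.9759225098084977, -0.05054269703524103, -0.21218079702340267, 0.572249082445874], [0.21186604471973047, 0.011567494511307867, -0.9772302554493223, 1.5099167314119328], [0.0, 0.0, 0.0, 1.0]]}
wrist {'camera_matrix': [[327.36514074910303, 0.0, 257.759154011064], [0.0, 327.36514074910303, 192.44847794821172], [0.0, 0.0, 1.0]], 'mount': [[0.0018530785283652207, -0.2969381326061366, 0.9548949217083245, -0.129691
[... 214 characters left out ...]
]]}
{'time': 0.15, 'qpos': array([-1.43898098e+00,  2.86992710e-01,  1.57786417e+00, -2.77475617e-05,
        1.27856671e+00, -1.49982846e-01]), 'dq': array([ 1.06106889e-03, -1.42910339e-03, -2.69774525e-03, -6.90688177e-04,
        2.72287496e-04,  2.47941370e-05]), 'joint_efforts': array([ 1.25084429e-03, -4.06599820e+01, -2.93141466e+01, -1.36074400e-04,
        3.91714973e-03, -1.29280757e-06]), 'eef_pos': array([ 0.18767488, -0.647877  ,  0.24423183]), 'tcp_rot': array([ 0.42528124,  0.56572347, -0.42437065,  0.56480295]), 'contact_force': array([ 0.62288527, -0.29759965, -0.09323998]), 'wrist_torque': array([-0.00762095, -0.01682755,  0.01488354]), 'opening': 1.0030261236115032} 0.014
```

View pics/scene0.png

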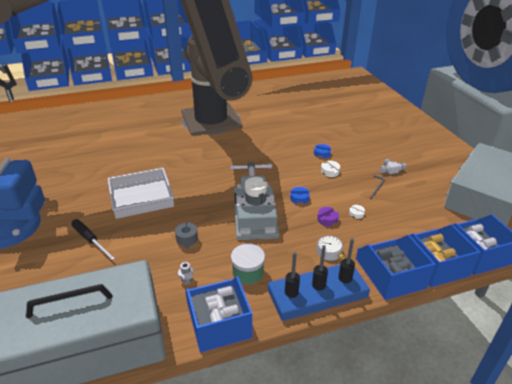

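View pics/top0.png

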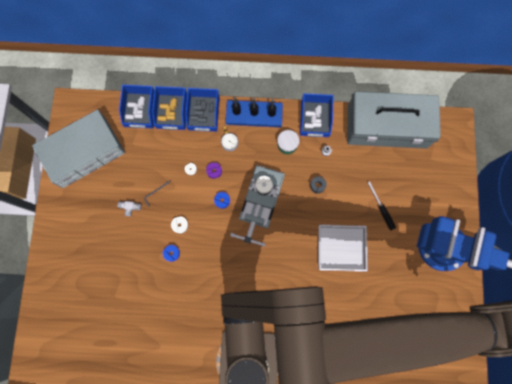

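View pics/wrist0.png

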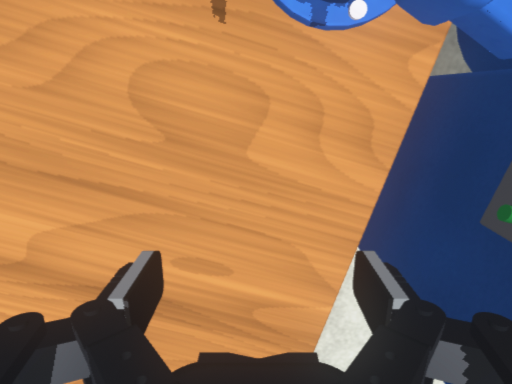

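```bash
cat > h.py <<'E'
from plant import ctrl
import cv2,numpy as np
from scipy.spatial.transform import Rotation as R
def ray(name,u,v,z,st=None):
    c=ctrl.get_calibration(name);K=c["camera_matrix"]
    d=np.linalg.inv(K)@[u,v,1]
    if name=="wrist":
        st=st or ctrl.get_state();T=np.eye(4);T[:3,:3]=R.from_quat(st["tcp_rot"]).as_matrix();T[:3,3]=st["eef_pos"]
        M=T@np.array(c["mount"])
    else: M=np.linalg.inv(c["camera_from_world"])
    o=M[:3,3];d=M[:3,:3]@d
    return o+d*(z-o[2])/d[2]
def proj(name,p,st=None):
    c=ctrl.get_calibration(name);K=c["camera_matrix"]
    if name=="wrist":
        st=st or ctrl.get_state();T=np.eye(4);T[:3,:3]=R.from_quat(st["tcp_rot"]).as_matrix();T[:3,3]=st["eef_pos"]
        M=np.linalg.inv(T@np.array(c["mount"]))
    else: M=np.array(c["camera_from_world"])
    q=K@(M[:3,:3]@p+M[:3,3]);return q[:2]/q[2]
def crop(path,out,x,y,w,h,f):
    im=cv2.imread(path)[y:y+h,x:x+w];cv2.imwrite(out,cv2.resize(im,None,fx=f,fy=f,interpolation=cv2.INTER_CUBIC))
E
python3 - <<'E'
from h import *
crop("pics/top0.png","pics/top0a.png",220,150,110,100,7)
crop("pics/top0.png","pics/top0b.png",150,130,100,100,6)
crop("pics/scene0.png","pics/sc0a.png",230,150,60,60,10)
for n,u,v,z in[("worn",264,183,.118),("new",179,225,.022),("hub",318,183,.037),("tray",343,248,.02),("small",190,169,.015)]: print(n,ray("top",u,v,z))
for n,u,v,z in[("worn",257,184,.118),("new",331,168,.022),("hub",186,232,.037),("small",357,211,.015)]: print(n,ray("scene",u,v,z))
E
```

```text
worn [ 0.59122764 -0.0210974   0.118     ]
new [0.44640504 0.27083164 0.022     ]
hub [ 0.62041375 -0.21353381  0.037     ]
tray [ 0.39566786 -0.30834381  0.02      ]
small [0.65406601 0.25036365 0.015     ]
worn [ 0.59259409 -0.01849562  0.118     ]
new [0.46101055 0.26663249 0.022     ]
hub [ 0.62561887 -0.21641514  0.037     ]
small [0.66235508 0.24665312 0.015     ]
```

View pics/top0a.png

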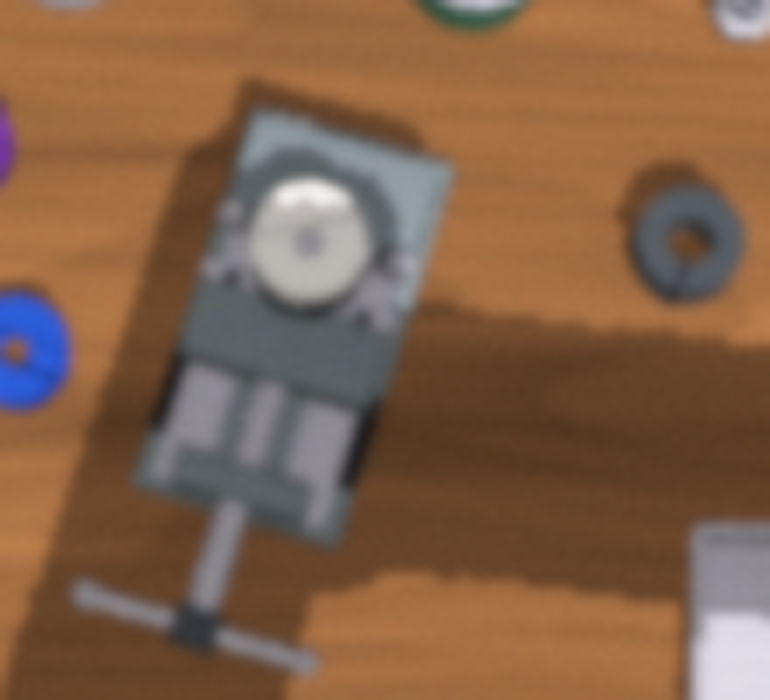

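View pics/top0b.png

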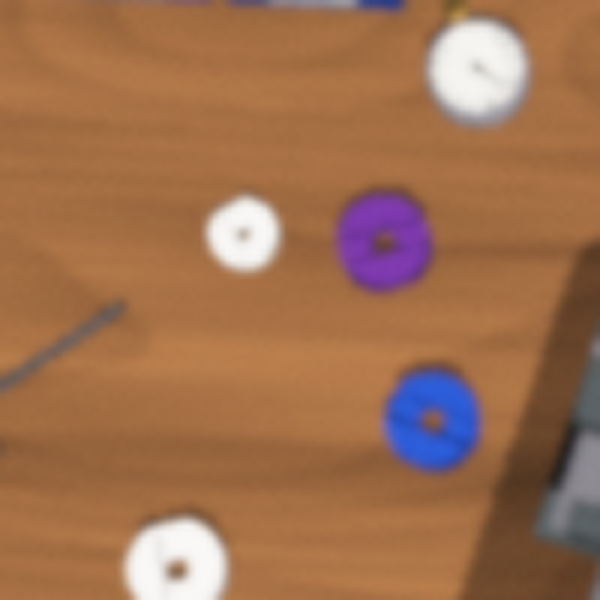

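View pics/sc0a.png

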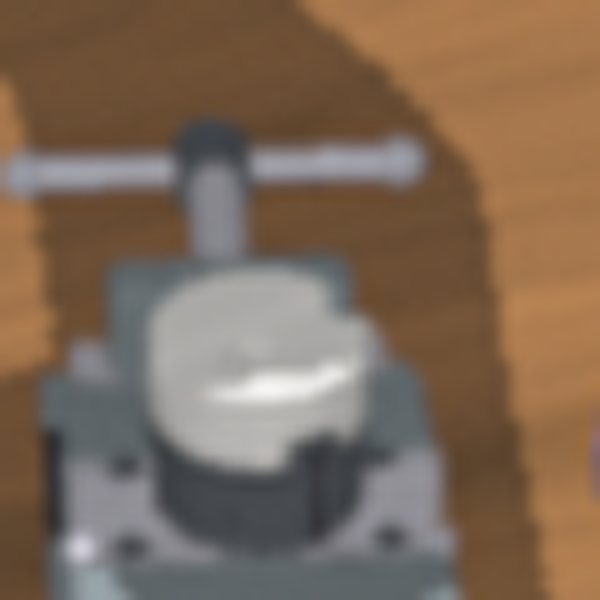

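```bash
cat >> h.py <<'E'
def toolR(st): return R.from_quat(st["tcp_rot"]).as_matrix()
def plan(x,y,z,zdir_deg=None,st=None):
    """shift units in current tool axes, plus turn; zdir_deg: desired world angle of tool z (mod 180)"""
    st=st or ctrl.get_state();A=toolR(st)
    d=np.array([x,y,z])-st["eef_pos"]
    cur=np.degrees(np.arctan2(A[1,2],A[0,2]))
    print("t %.2f pos"%st["time"],np.round(st["eef_pos"],4),"zdir %.2f"%cur,"shift units",np.round(A.T@d/.025,2),"open %.3f"%st["opening"],"F",np.round(st["contact_force"],1))
    if zdir_deg is not None:
        a=(zdir_deg-cur+90)%180-90
        # turn about tool x (down): + turn -> world yaw changes by -turn if x down
        print("turn units",np.round(-a/5,2))
        A2=R.from_rotvec([0,0,np.radians(a)]).as_matrix()@A
        print("shift after turn",np.round(A2.T@d/.025,2))
E
python3 - <<'E'
from h import *
st=ctrl.get_state();print(toolR(st).round(3))
plan(.592,-.02,.245,60)
E
```

```text
[[-0.     0.961  0.278]
 [ 0.002  0.278 -0.961]
 [-1.     0.    -0.002]]
t 0.15 pos [ 0.1877 -0.6479  0.2442] zdir -73.85 shift units [ 1.000e-02  2.252e+01 -1.963e+01] open 1.003 F [ 0.6 -0.3 -0.1]
turn units 9.23
shift after turn [ 2.000e-02  1.450e+00 -2.984e+01]
```

>>> move_arm(commands=[0, 0.98, -0.85, 0, 0, 0.98, -0.85, 0, 0, 0.98, -0.85, 0, 0, 0.98, -0.85, 0, 0, 0.98, -0.85, 0, 0, 0.98, -0.85, 0, 0, 0.98, -0.85, 0, 0, 0.98, -0.85, 0, 0, 0.98, -0.85, 0, 0, 0.98, -0.85, 0, 0, 0.98, -0.85, 0, 0, 0.98, -0.85, 0, 0, 0.98, -0.85, 0, 0, 0.98, -0.85, 0, 0, 0.98, -0.85, 0, 0, 0.98, -0.85, 0, 0, 0.98, -0.85, 0, 0, 0.98, -0.85, 0, 0, 0.98, -0.85, 0, 0, 0.98, -0.85, 0], jaw=85, force=40)

```text
time: 2.65
eef_pos: [0.5405, -0.1028, 0.245]
tcp_rot: [0.425, 0.565, -0.425, 0.565]
contact_force: [-0.4, -0.2, 1.1]
opening: 0.996
```

>>> move_arm(commands=[0, 0.97, -0.87, 0, 0, 0.97, -0.87, 0, 0, 0.97, -0.87, 0, 0, 0, 0, 0])

```text
time: 3.15
eef_pos: [0.5923, -0.0193, 0.2448]
tcp_rot: [0.424, 0.566, -0.424, 0.566]
contact_force: [-0.1, -0.7, -0.5]
opening: 0.994
```

```bash
cat > snap.py <<'E'
import sys
from h import *
n=sys.argv[1];st=ctrl.get_state();im=ctrl.read_camera("wrist")
np.save(f"pics/{n}.npy",np.concatenate([st["eef_pos"],st["tcp_rot"]]))
im=im[:,:,::-1];cv2.imwrite(f"pics/{n}.png",im)
if len(sys.argv)>2:
    x,y,w,h,f=map(int,sys.argv[2:7]);crop(f"pics/{n}.png",f"pics/{n}c.png",x,y,w,h,f)
plan(.592,-.02,.245)
print(proj("wrist",np.array([.592,-.02,.118]),st))
E
python3 snap.py w1
```

```text
t 3.20 pos [ 0.5918 -0.0203  0.2448] zdir -73.75 shift units [-0.01  0.01 -0.01] open 0.994 F [-0.   0.6 -0.3]
[259.92071191 187.69360711]
```

View pics/w1.png

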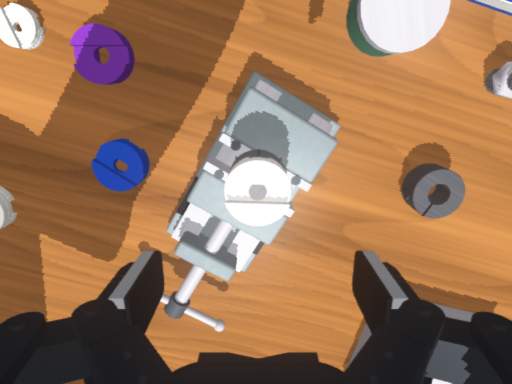

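```bash
python3 - <<'E'
from h import *
crop("pics/w1.png","pics/w1c.png",205,135,100,100,6)
crop("pics/w1.png","pics/w1d.png",385,145,100,90,6)
E
```

```text
(no output)
```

View pics/w1c.png

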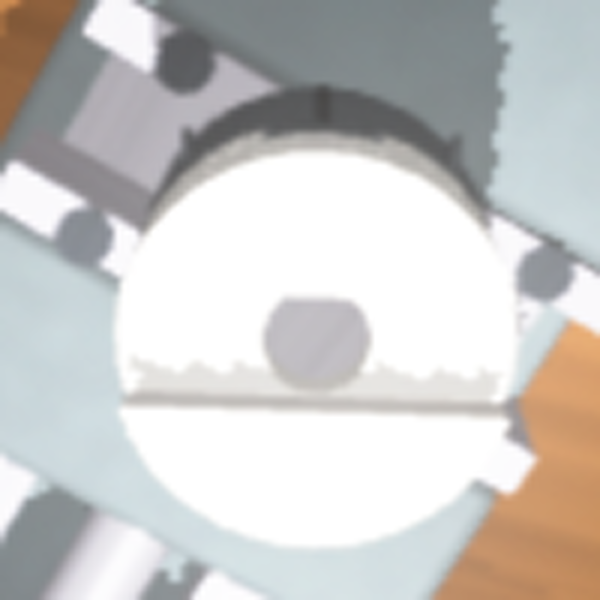

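View pics/w1d.png

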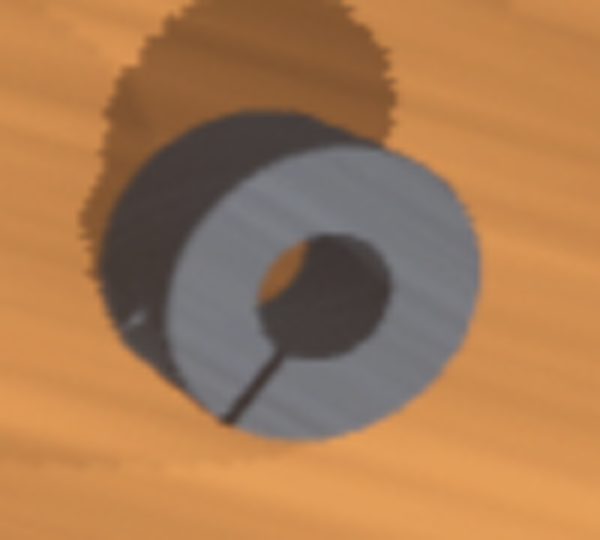

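```bash
python3 - <<'E'
from h import *
p=ray("wrist",257.6,193.1,.118);print(p)
plan(p[0],p[1],.160)
E
```

```text
[ 0.58651635 -0.02053745  0.118     ]
t 3.20 pos [ 0.5918 -0.0203  0.2448] zdir -73.75 shift units [ 3.39 -0.2  -0.05] open 0.994 F [-0.   0.6 -0.3]
```

>>> move_arm(commands=[0.85, -0.05, -0.01, 0, 0.85, -0.05, -0.01, 0, 0.85, -0.05, -0.01, 0, 0.85, -0.05, -0.01, 0, 0, 0, 0, 0], jaw=70)

```text
time: 3.82
eef_pos: [0.5849, -0.022, 0.1581]
tcp_rot: [0.424, 0.567, -0.426, 0.563]
contact_force: [0.7, -0.1, 1.3]
opening: 0.818
```

```bash
python3 snap.py w2; python3 -c "
from h import *
print(ctrl.tip_extent)"
```

```text
t 3.88 pos [ 0.586  -0.0221  0.1597] zdir -73.91 shift units [-3.41  0.25 -0.02] open 0.819 F [-0.6  0.3  0.5]
[259.66328249 218.04970546]
0.014
```

View pics/w2.png

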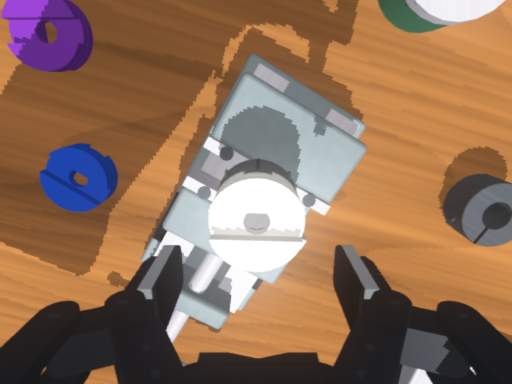

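>>> move_arm(commands=[0.7, 0, 0, 0, 0.7, 0, 0, 0, 0.58, 0.02, 0, 0, 0, 0, 0, 0])

```text
time: 4.38
eef_pos: [0.586, -0.0209, 0.1085]
tcp_rot: [0.424, 0.567, -0.425, 0.564]
contact_force: [0.4, -0.2, -0.0]
opening: 0.82
```

>>> move_arm(commands=[0, 0, 0, 0, 0, 0, 0, 0, 0, 0, 0, 0, 0, 0, 0, 0], jaw=45, force=30)

```text
time: 4.88
eef_pos: [0.5875, -0.0212, 0.1111]
tcp_rot: [0.425, 0.565, -0.425, 0.565]
contact_force: [-0.1, 1.3, 0.2]
opening: 0.639
```

```bash
python3 snap.py w3
```

```text
t 4.92 pos [ 0.5875 -0.0212  0.1111] zdir -73.85 shift units [-5.35  0.19  0.  ] open 0.636 F [-1.5  0.   0.2]
[259.93961398 265.74270894]
```

View pics/w3.png

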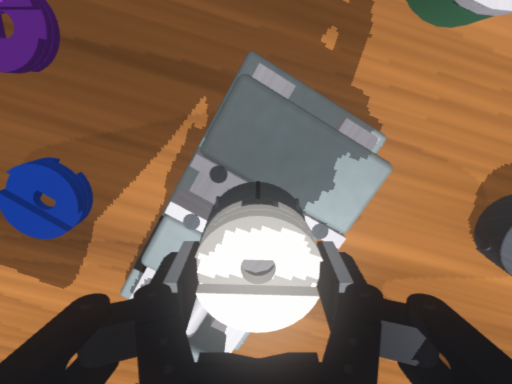

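```bash
python3 - <<'E'
from h import *
crop("pics/w3.png","pics/w3c.png",190,175,140,165,4)
for u,v in[(319,226),(367,226),(319,271),(368,271)]: print(ray("top",u,v,.035))
plan(.396,-.309,.211)
E
```

```text
[ 0.46653988 -0.22088522  0.035     ]
[ 0.47522868 -0.38850706  0.035     ]
[ 0.31142588 -0.22443423  0.035     ]
[ 0.32011971 -0.3919663   0.035     ]
t 4.92 pos [ 0.5875 -0.0212  0.1111] zdir -73.85 shift units [ -4.   -10.56   8.93] open 0.636 F [-1.5  0.   0.2]
```

View pics/w3c.png

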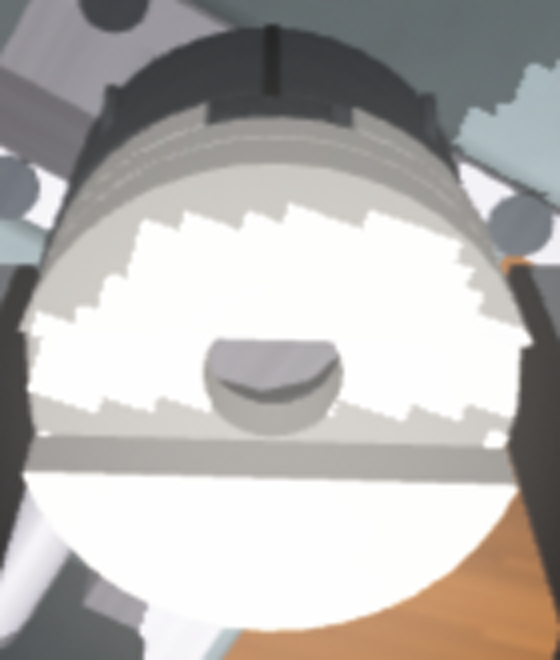

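>>> move_arm(commands=[-0.5, 0, 0, 0, -1, 0, 0, 0, -1, 0, 0, 0, -1, 0, 0, 0, -0.4, -0.96, 0.81, 0, 0, -0.96, 0.81, 0, 0, -0.96, 0.81, 0, 0, -0.96, 0.81, 0, 0, -0.96, 0.81, 0, 0, -0.96, 0.81, 0, 0, -0.96, 0.81, 0, 0, -0.96, 0.81, 0, 0, -0.96, 0.81, 0, 0, -0.96, 0.81, 0, 0, -0.96, 0.81, 0, 0, 0, 0, 0])

```text
time: 6.92
eef_pos: [0.395, -0.31, 0.2093]
tcp_rot: [0.426, 0.564, -0.426, 0.565]
contact_force: [1.4, 0.2, 0.0]
opening: 0.641
```

```bash
python3 snap.py w4;python3 -c "
from h import *
plan(.394,-.3065,.024)"
```

```text
t 6.97 pos [ 0.3955 -0.3091  0.2091] zdir -73.96 shift units [-1.43 10.75 -8.94] open 0.635 F [-0.1  0.2 -1.1]
[-218.40854311 -342.15722639]
t 6.97 pos [ 0.3955 -0.3091  0.2091] zdir -73.96 shift units [ 7.4  -0.04 -0.12] open 0.635 F [-0.1  0.2 -1.1]
```

View pics/w4.png

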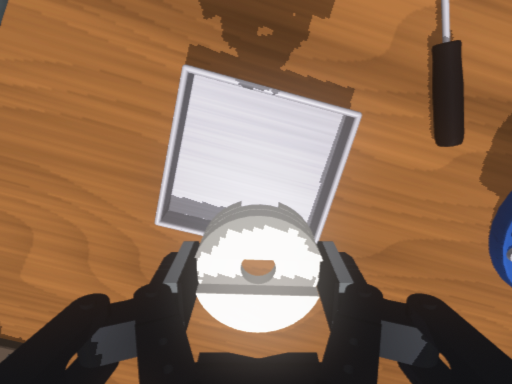

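>>> move_arm(commands=[1, 0, 0, 0, 1, 0, 0, 0, 1, 0, 0, 0, 1, 0, 0, 0, 1, 0, 0, 0, 1, 0, 0, 0, 0.8, 0, 0, 0, 0.5, 0, 0, 0, 0, 0, 0, 0])

```text
time: 8.1
eef_pos: [0.3957, -0.3077, 0.0252]
tcp_rot: [0.425, 0.566, -0.424, 0.565]
contact_force: [-0.2, -0.7, -0.1]
opening: 0.636
```

>>> move_arm(commands=[0, 0, 0, 0, 0, 0, 0, 0, 0, 0, 0, 0], jaw=75)

```text
time: 8.48
eef_pos: [0.3961, -0.3091, 0.0266]
tcp_rot: [0.425, 0.565, -0.425, 0.566]
contact_force: [-0.4, -0.8, 0.4]
opening: 0.882
```

```bash
python3 snap.py w5
```

```text
t 8.53 pos [ 0.396  -0.309   0.0264] zdir -73.86 shift units [-8.75 10.75 -8.91] open 0.878 F [-0.8 -0.6 -0.1]
[3782.75492045 3305.33705734]
```

View pics/w5.png

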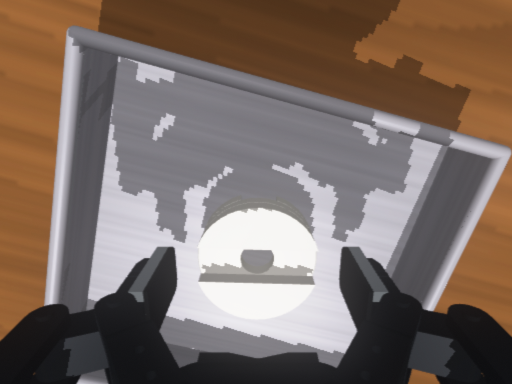

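>>> move_arm(commands=[-1, 0, 0, 0, -1, 0, 0, 0, -1, 0, 0, 0, -1, 0.96, -0.81, 0, -1, 0.96, -0.81, 0, -1, 0.96, -0.81, 0, -1, 0.96, -0.81, 0, 0, 0.96, -0.81, 0, 0, 0.96, -0.81, 0, 0, 0.96, -0.81, 0, 0, 0.96, -0.81, 0, 0, 0.96, -0.81, 0, 0, 0.96, -0.81, 0, 0, 0.96, -0.81, 0, 0, 0, 0, 0], jaw=70)

```text
time: 10.4
eef_pos: [0.5879, -0.0199, 0.2008]
tcp_rot: [0.424, 0.566, -0.424, 0.566]
contact_force: [1.3, -1.1, -0.4]
opening: 0.826
```

```bash
python3 snap.py w6 185 120 150 130 5
```

```text
t 10.45 pos [ 0.5874 -0.0208  0.2008] zdir -73.76 shift units [-1.77  0.19  0.02] open 0.819 F [-0.6 -0.3 -0.3]
[261.16741903 199.80312154]
```

View pics/w6c.png

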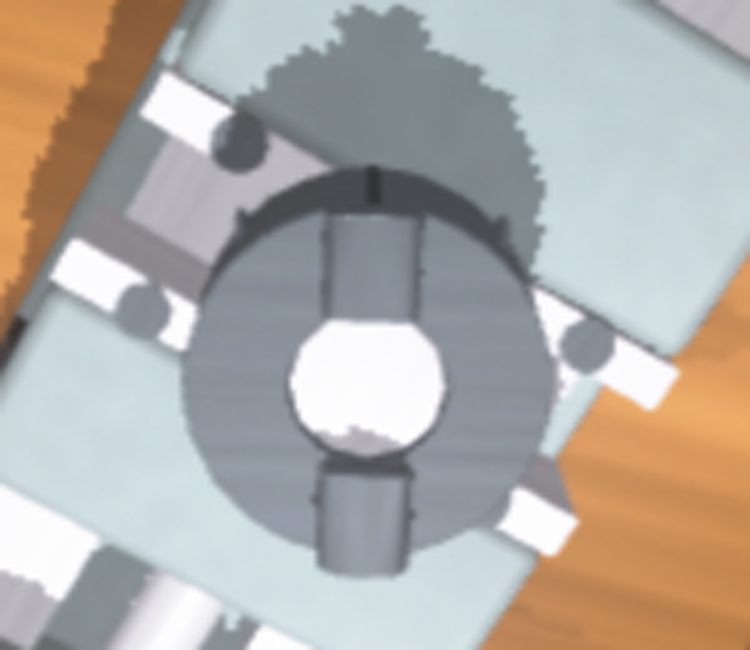

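View pics/w6.png

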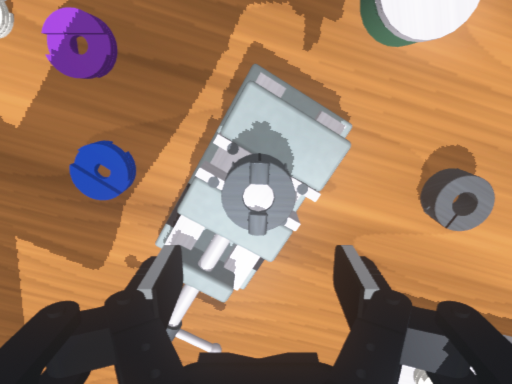

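```bash
python3 - <<'E'
from h import *
def c(x,y,z): return ray("wrist",185+x/5,120+y/5,z)
a=c(376.5,217,.103);b=c(363,573,.103);d=a-b
print(a,b,np.linalg.norm(d),np.degrees(np.arctan2(d[1],d[0])),(a+b)/2)
print("bore",c(368,387,.096))
print("rim",c(182,385,.096),c(557,385,.096))
g=ray("wrist",190+25/4,175+473/4,.118),ray("wrist",190+518/4,175+487/4,.118)
for u,v in[(331,168)]: print("new scene",ray("scene",u,v,.022))
plan(.453,.269,.20)
print(proj("wrist",np.array([.453,.269,.02])))
E
```

```text
[ 0.61256916 -0.0142345   0.103     ] [ 0.55922848 -0.02781642  0.103     ] 0.05504268056166867 14.285428003774602 [ 0.58589882 -0.02102546  0.103     ]
bore [ 0.58571612 -0.02085266  0.096     ]
rim [0.57814719 0.00613481 0.096     ] [ 0.59401745 -0.04808482  0.096     ]
new scene [0.46101055 0.26663249 0.022     ]
t 10.45 pos [ 0.5874 -0.0208  0.2008] zdir -73.76 shift units [  0.03  -1.92 -12.63] open 0.819 F [-0.6 -0.3 -0.3]
[-51.16719872 216.99325999]
```

>>> move_arm(commands=[0, -0.15, -0.97, 0, 0, -0.15, -0.97, 0, 0, -0.15, -0.97, 0, 0, -0.15, -0.97, 0, 0, -0.15, -0.97, 0, 0, -0.15, -0.97, 0, 0, -0.15, -0.97, 0, 0, -0.15, -0.97, 0, 0, -0.15, -0.97, 0, 0, -0.15, -0.97, 0, 0, -0.15, -0.97, 0, 0, -0.15, -0.97, 0, 0, -0.15, -0.97, 0, 0, 0, 0, 0])

```text
time: 12.2
eef_pos: [0.4511, 0.2692, 0.2008]
tcp_rot: [0.424, 0.566, -0.424, 0.566]
contact_force: [0.5, 0.0, -0.4]
opening: 0.82
```

```bash
python3 snap.py w7
```

```text
t 12.25 pos [0.4517 0.2685 0.2009] zdir -73.74 shift units [-1.76  2.16 12.65] open 0.823 F [0.1 1.1 0.2]
[756.88251898 125.956211  ]
```

View pics/w7.png

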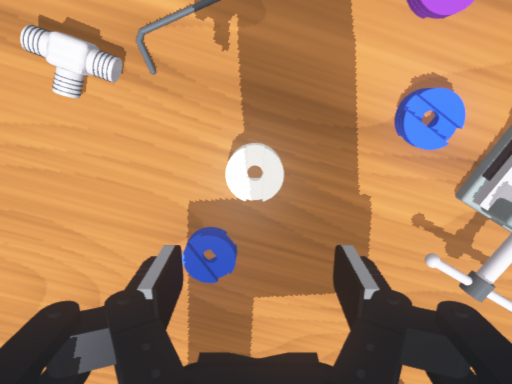

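```bash
python3 - <<'E'
from h import *
im=cv2.imread("pics/w7.png")[135:210,215:295].astype(float)
im=np.clip((im-90)*1.6,0,255).astype('uint8')
cv2.imwrite("pics/w7c.png",cv2.resize(im,None,fx=8,fy=8,interpolation=cv2.INTER_CUBIC))
E
```

```text
(no output)
```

View pics/w7c.png

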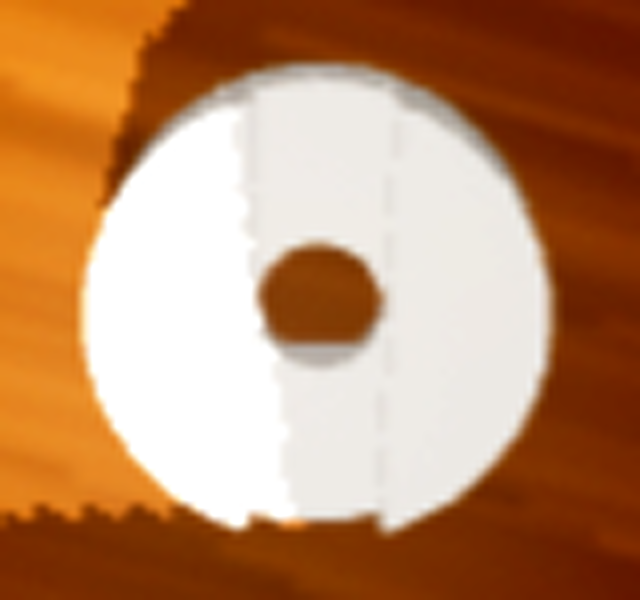

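```bash
python3 - <<'E'
from h import *
st=ctrl.get_state();print(st["qpos"])
p=ray("wrist",215+316/8,135+298/8,.022);print(p)
def c(x,y,z=.022): return ray("wrist",215+x/8,135+y/8,z)
for a,b in[((250,110),(249,515)),((398,95),(382,515))]:
    d=c(*a)-c(*b);print(np.degrees(np.arctan2(d[1],d[0])))
for q in[(80,310),(552,310),(316,62),(316,545)]:print(c(*q))
im=cv2.imread("pics/top0.png")
E
```

```text
[ 3.43286731e-01 -2.44637193e-03  1.98333812e+00 -3.73636623e-04
  1.16068527e+00  1.63044059e+00]
[0.45033818 0.27261087 0.022     ]
15.566327490791442
14.494532505573654
[0.44085846 0.29965577 0.022     ]
[0.45694389 0.24474285 0.022     ]
[0.47778304 0.28055097 0.022     ]
[0.41995011 0.26381928 0.022     ]
```

>>> move_arm(commands=[0.16, 0, 0, -0.986, 0.16, 0, 0, -0.986, 0.16, 0, 0, -0.986, 0.16, 0, 0, -0.986, 0.16, 0, 0, -0.986, 0.16, 0, 0, -0.986, 0.16, 0, 0, -0.986, 0.16, 0, 0, -0.986, 0.16, 0, 0, -0.986, 0.16, 0, 0, -0.986, 0.16, 0, 0, -0.986, 0.16, 0, 0, -0.986, 0.16, 0, 0, -0.986, 0.16, 0, 0, -0.986, 0.16, 0, 0, -0.986, 0.16, 0, 0, -0.986, 0.16, 0, 0, -0.986, 0.16, 0, 0, -0.986, 0, 0, 0, 0])

```text
time: 14.62
eef_pos: [0.4526, 0.2673, 0.1285]
tcp_rot: [-0.091, 0.701, 0.091, 0.701]
contact_force: [0.8, -0.7, -0.5]
opening: 0.821
```

```bash
python3 snap.py w8 190 140 140 110 5; python3 -c "
from h import *
plan(.449,.272,.015,15.)
print(proj('wrist',np.array([.449,.272,.022])))"
```

```text
t 14.68 pos [0.4528 0.2674 0.1288] zdir 14.76 shift units [ -4.65 -12.54   2.45] open 0.820 F [-0.  -0.3  0.2]
[338.93039028 627.72709686]
t 14.68 pos [0.4528 0.2674 0.1288] zdir 14.76 shift units [ 4.55  0.22 -0.1 ] open 0.820 F [-0.  -0.3  0.2]
turn units -0.05
shift after turn [ 4.55  0.22 -0.1 ]
[255.14199018 189.9771492 ]
```

View pics/w8.png

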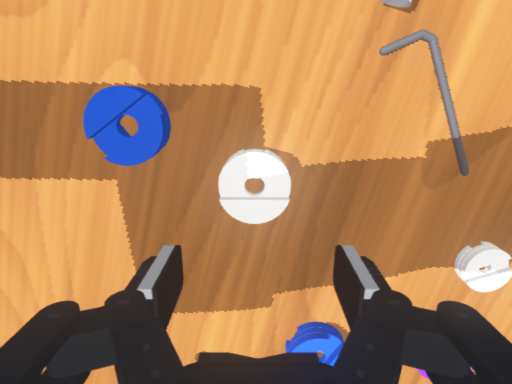

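View pics/w8c.png

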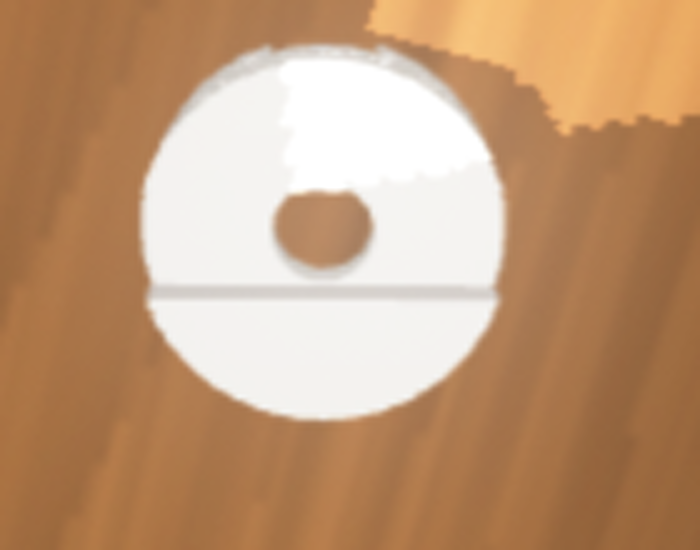

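```bash
python3 - <<'E'
from h import *
st=ctrl.get_state()
p=ray("wrist",190+323.5/5-.4,140+239/5-.4,.022);print(p)
t=p+.0016*toolR(st)[:,1]
plan(t[0],t[1],.0155)
E
```

```text
[0.44787468 0.27379707 0.022     ]
t 14.68 pos [0.4528 0.2674 0.1288] zdir 14.76 shift units [ 4.53  0.36 -0.13] open 0.820 F [-0.  -0.3  0.2]
```

>>> move_arm(commands=[0.9, 0.12, -0.04, 0, 0.9, 0.12, -0.04, 0, 0.9, 0.12, -0.05, 0, 0.9, 0, 0, 0, 0.6, 0, 0, 0, 0.33, 0, 0, 0, 0, 0, 0, 0])

```text
time: 15.55
eef_pos: [0.4474, 0.2758, 0.0154]
tcp_rot: [-0.092, 0.701, 0.091, 0.701]
contact_force: [-0.3, -0.3, -0.2]
opening: 0.818
```

>>> move_arm(commands=[0, 0, 0, 0, 0, 0, 0, 0, 0, 0, 0, 0, 0, 0, 0, 0], jaw=45, force=30)

```text
time: 16.05
eef_pos: [0.4484, 0.2763, 0.0167]
tcp_rot: [-0.091, 0.7, 0.092, 0.702]
contact_force: [-0.2, 0.2, 5.9]
opening: 0.637
```

```bash
python3 snap.py w9 190 175 140 165 4;python3 -c "
from h import *
print(ctrl.get_state()['contact_force'])"
```

```text
t 16.10 pos [0.4484 0.2762 0.0167] zdir 14.89 shift units [ -9.13 -12.93   2.53] open 0.637 F [0.2 0.1 5.8]
[ 400.26744352 1035.37416299]
[0.15911102 0.09935177 5.84571994]
```

View pics/w9c.png

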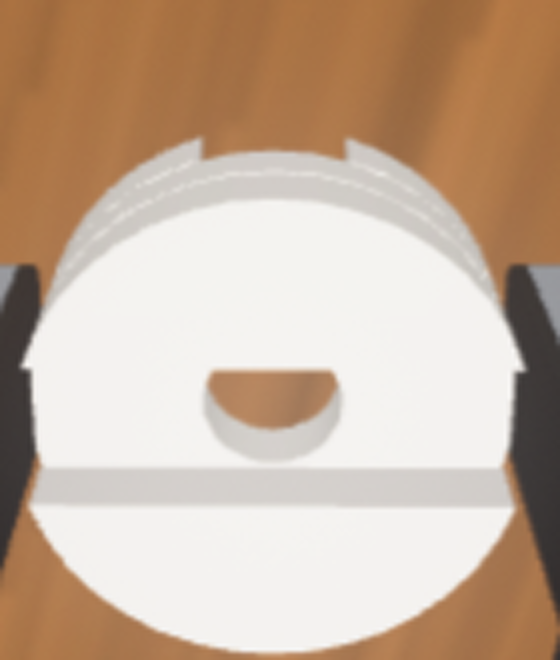

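```bash
cat >> h.py <<'E'
def load(n):
    a=np.load(f"pics/{n}.npy");return dict(eef_pos=a[:3],tcp_rot=a[3:])
E
python3 - <<'E'
from h import *
def off(n,pts,zs):
    st=load(n)
    for (x,y),z in zip(pts,zs):
        p=ray("wrist",190+x/4-.4,175+y/4-.4,z,st)
        print(n,np.round((toolR(st).T@(p-st["eef_pos"]))*1000,2))
off("w3",[(272,630),(272,163),(25,473),(518,487)],[.118]*4)
off("w9",[(272,653),(272,198),(30,505),(512,508),(22,366),(527,371)],[.022]*6)
E
```

```text
w3 [ -6.87 -27.53  -0.55]
w3 [-6.84 28.93 -0.58]
w3 [ -6.86  -7.04 -27.35]
w3 [-6.85 -8.76 26.22]
w9 [ -5.34 -32.02  -0.54]
w9 [-5.33 24.51 -0.58]
w9 [ -5.4  -12.13 -27.34]
w9 [ -5.28 -12.55  26.05]
w9 [ -5.4    5.17 -27.26]
w9 [-5.27  4.54 26.72]
```

```bash
python3 - <<'E'
from h import *
plan(.5919,-.0201,.175,-75.7)
E
```

```text
t 16.10 pos [0.4484 0.2762 0.0167] zdir 14.89 shift units [ -6.33 -12.93   2.52] open 0.637 F [0.2 0.1 5.8]
turn units -17.88
shift after turn [ -6.36  -2.63 -12.89]
```

>>> move_arm(commands=[-0.5, 0, 0, 0, -1, 0, 0, 0, -0.3, 0, 0, 0.954, -0.3, 0, 0, 0.954, -0.3, 0, 0, 0.954, -0.3, 0, 0, 0.954, -0.3, 0, 0, 0.954, -0.3, 0, 0, 0.954, -0.3, 0, 0, 0.954, -0.3, 0, 0, 0.954, -0.3, 0, 0, 0.954, -0.3, 0, 0, 0.954, -0.3, 0, 0, 0.954, -0.3, 0, 0, 0.954, -0.3, 0, 0, 0.954, -0.3, 0, 0, 0.954, -0.3, 0, 0, 0.954, -0.3, 0, 0, 0.954, -0.2, 0, 0, 0.954, 0, 0, 0, 0.954])

```text
time: 18.6
eef_pos: [0.447, 0.2758, 0.1784]
tcp_rot: [0.411, 0.575, -0.411, 0.575]
contact_force: [0.4, -0.4, -1.0]
opening: 0.634
```

>>> move_arm(commands=[0, 0, 0, 0.954, 0, 0.2, 0.99, 0, 0, 0.2, 0.99, 0, 0, 0.2, 0.99, 0, 0, 0.2, 0.99, 0, 0, 0.2, 0.99, 0, 0, 0.2, 0.99, 0, 0, 0.2, 0.99, 0, 0, 0.2, 0.99, 0, 0, 0.2, 0.99, 0, 0, 0.2, 0.99, 0, 0, 0.2, 0.99, 0, 0, 0.2, 0.99, 0, 0, 0.2, 0.99, 0, 0, 0, 0, 0])

```text
time: 20.48
eef_pos: [0.5903, -0.0217, 0.1781]
tcp_rot: [0.435, 0.558, -0.435, 0.558]
contact_force: [0.0, 0.3, -0.8]
opening: 0.636
```

```bash
python3 snap.py w10 190 135 140 145 4;python3 -c "
from h import *
plan(.5919,-.0201,.116,-75.7)"
```

```text
t 20.52 pos [ 0.5898 -0.0207  0.1779] zdir -75.83 shift units [-2.68  0.09 -0.01] open 0.636 F [-0.3  0.5 -0.3]
[257.33914225 214.28061608]
t 20.52 pos [ 0.5898 -0.0207  0.1779] zdir -75.83 shift units [2.48 0.09 0.  ] open 0.636 F [-0.3  0.5 -0.3]
turn units -0.03
shift after turn [2.48 0.09 0.  ]
```

View pics/w10.png

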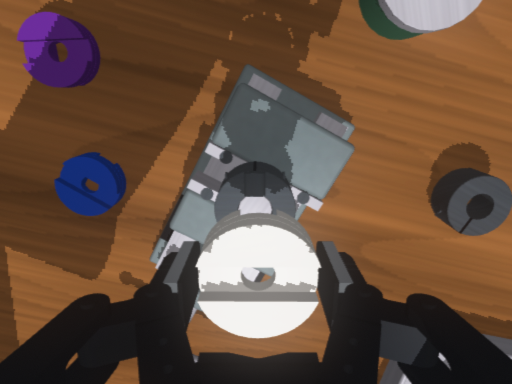

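>>> move_arm(commands=[0.6, 0.04, 0, 0, 0.6, 0.04, 0, 0, 0.6, 0, 0, 0, 0.4, 0, 0, 0, 0, 0, 0, 0, 0, 0, 0, 0])

```text
time: 21.28
eef_pos: [0.592, -0.0195, 0.1235]
tcp_rot: [0.434, 0.558, -0.434, 0.558]
contact_force: [-0.5, 0.8, -0.6]
opening: 0.637
```

```bash
python3 snap.py w11 190 165 140 175 4;python3 -c "
from h import *
plan(.5919,-.0201,.116,-75.7)"
```

```text
t 21.32 pos [ 0.5921 -0.0196  0.1238] zdir -75.75 shift units [-4.85 -0.    0.02] open 0.642 F [ 0.3 -0.3 -1.1]
[260.65710683 261.16585393]
t 21.32 pos [ 0.5921 -0.0196  0.1238] zdir -75.75 shift units [ 0.31 -0.01  0.02] open 0.642 F [ 0.3 -0.3 -1.1]
turn units -0.01
shift after turn [ 0.31 -0.01  0.02]
```

View pics/w11c.png

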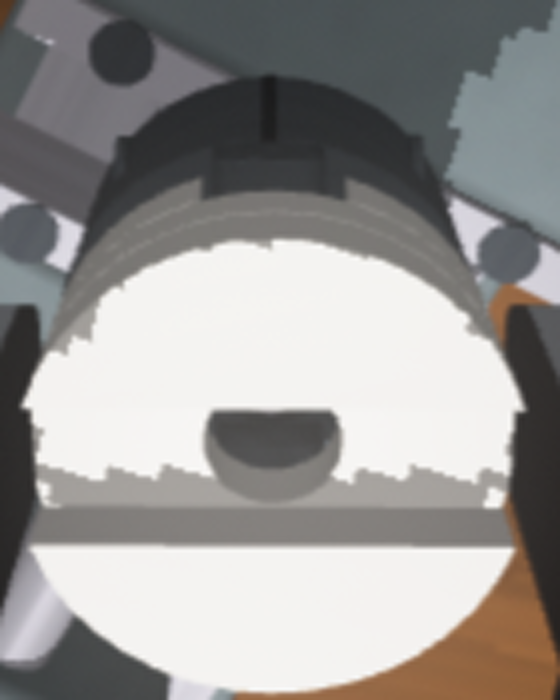

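>>> move_arm(commands=[0.15, 0, -0.02, 0, 0.15, 0, 0, 0, 0.07, 0, 0, 0, 0, 0, 0, 0])

```text
time: 21.82
eef_pos: [0.5913, -0.019, 0.1135]
tcp_rot: [0.434, 0.558, -0.434, 0.558]
contact_force: [0.4, -0.3, -1.0]
opening: 0.638
```

>>> move_arm(commands=[0.04, 0, 0, 0, 0.04, 0, 0, 0, 0, 0, 0, 0])

```text
time: 22.2
eef_pos: [0.5916, -0.019, 0.1127]
tcp_rot: [0.434, 0.558, -0.434, 0.558]
contact_force: [-3.0, 0.4, 4.0]
opening: 0.633
```

```bash
python3 snap.py w12 190 165 140 175 4;python3 -c "
from h import *
plan(.5919,-.0201,.113,-75.7)"
```

```text
t 22.25 pos [ 0.5916 -0.019   0.1127] zdir -75.74 shift units [-5.29  0.01  0.04] open 0.639 F [-2.9  0.6  4. ]
[262.18558965 273.20109915]
t 22.25 pos [ 0.5916 -0.019   0.1127] zdir -75.74 shift units [-0.01 -0.    0.05] open 0.639 F [-2.9  0.6  4. ]
turn units -0.01
shift after turn [-0.01 -0.    0.05]
```

View pics/w12c.png

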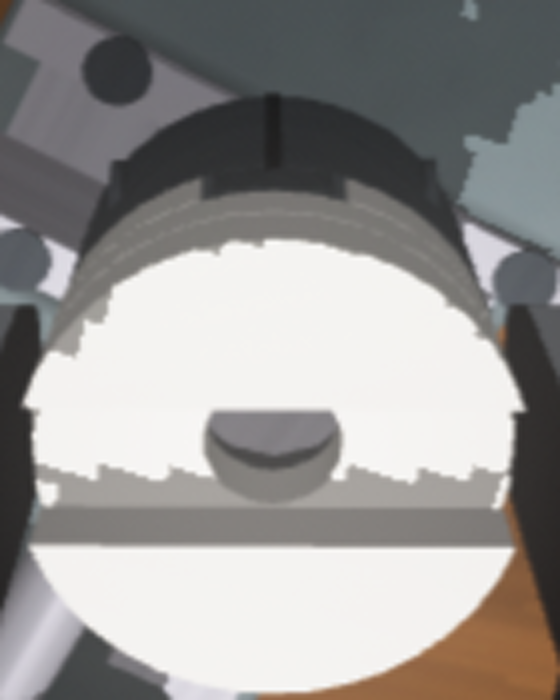

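```bash
python3 - <<'E'
from h import *
def W(n,x,y,z,oy):
    st=load(n);p=ray("wrist",190+x/4-.4,oy+y/4-.4,z,st);return p
u=np.array([np.cos(np.radians(14.3)),np.sin(np.radians(14.3))])
for n,oy,pts in [("w3",175,[(271,27,.066),(272,163,.118),(272,630,.118),(280,97,.0965)]),("w12",165,[(272,95,.066),(272,238,.118),(272,692,.118),(275,178,.0965)])]:
    print(n,[round(float(W(n,x,y,z,oy)[:2]@u)*1000,2) for x,y,z in pts])
E
```

```text
w3 [591.34, 591.42, 534.84, 591.3]
w12 [591.4, 591.56, 535.0, 590.21]
```

>>> move_arm(commands=[0, 0, 0, 0, 0, 0, 0, 0, 0, 0, 0, 0, -0.5, 0, 0, 0, -1, 0, 0, 0, -1, 0, 0, 0, -1, 0, 0, 0, 0, 0, 0, 0], jaw=75)

```text
time: 23.25
eef_pos: [0.5932, -0.0193, 0.2029]
tcp_rot: [0.435, 0.556, -0.433, 0.56]
contact_force: [0.6, -0.0, -0.6]
opening: 0.879
```

```bash
python3 snap.py w13 185 120 150 130 5;python3 -c "
from h import *
plan(.6235,-.215,.15,-22)"
```

```text
t 23.30 pos [ 0.5921 -0.0191  0.2008] zdir -75.74 shift units [-1.77 -0.01  0.04] open 0.877 F [ 0.2  0.4 -0.8]
[259.44788685 206.72157534]
t 23.30 pos [ 0.5921 -0.0191  0.2008] zdir -75.74 shift units [ 2.04 -0.72  7.9 ] open 0.877 F [ 0.2  0.4 -0.8]
turn units -10.75
shift after turn [ 2.02 -6.8   4.1 ]
```

View pics/w13c.png

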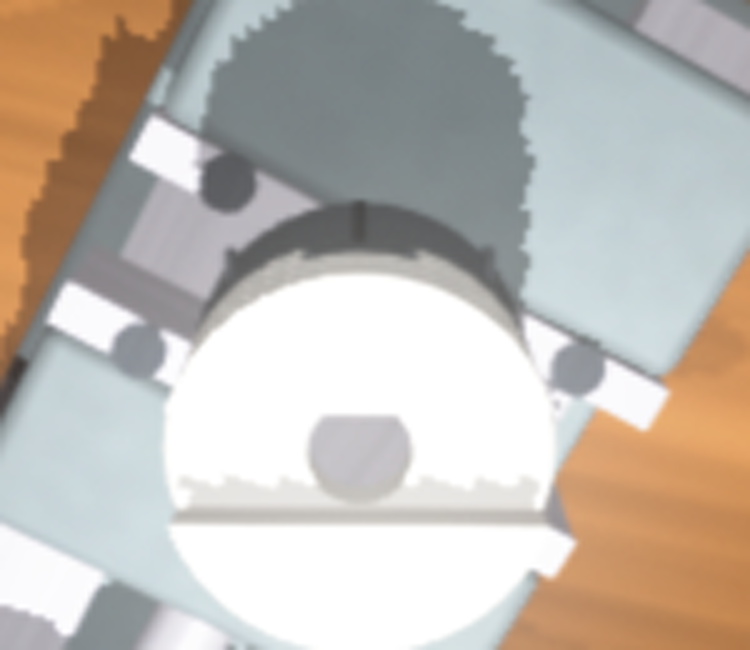

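View pics/w13.png

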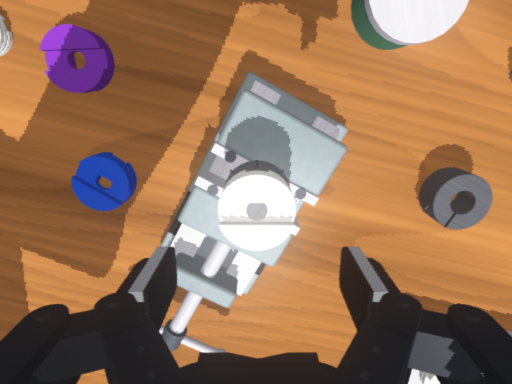

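>>> move_arm(commands=[0, -0.09, 0.99, 0, 0, -0.09, 0.99, 0, 0, -0.09, 0.99, 0, 0, -0.09, 0.99, 0, 0, -0.09, 0.99, 0, 0, -0.09, 0.99, 0, 0, -0.09, 0.99, 0, 0, -0.09, 0.97, 0, 0.18, 0, 0, -0.977, 0.18, 0, 0, -0.977, 0.18, 0, 0, -0.977, 0.18, 0, 0, -0.977, 0.18, 0, 0, -0.977, 0.18, 0, 0, -0.977, 0.18, 0, 0, -0.977, 0.18, 0, 0, -0.977, 0.18, 0, 0, -0.977, 0.18, 0, 0, -0.977, 0.18, 0, 0, -0.977, 0, 0, 0, 0])

```text
time: 25.8
eef_pos: [0.6225, -0.2154, 0.1493]
tcp_rot: [0.135, 0.694, -0.135, 0.694]
contact_force: [0.6, 0.7, 0.8]
opening: 0.879
```

```bash
python3 snap.py w14 185 130 150 130 5;python3 -c "
from h import *
plan(.6235,-.215,.15,-22)"
```

```text
t 25.85 pos [ 0.6227 -0.2154  0.1497] zdir -22.10 shift units [-3.81  6.78 -4.08] open 0.877 F [ 0.3 -0.6 -0. ]
[  -2.77255375 -162.72371978]
t 25.85 pos [ 0.6227 -0.2154  0.1497] zdir -22.10 shift units [-0.01  0.03  0.03] open 0.877 F [ 0.3 -0.6 -0. ]
turn units -0.02
shift after turn [-0.01  0.03  0.03]
```

View pics/w14.png

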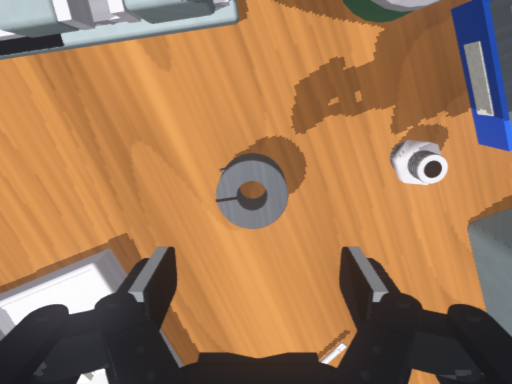

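View pics/w14c.png

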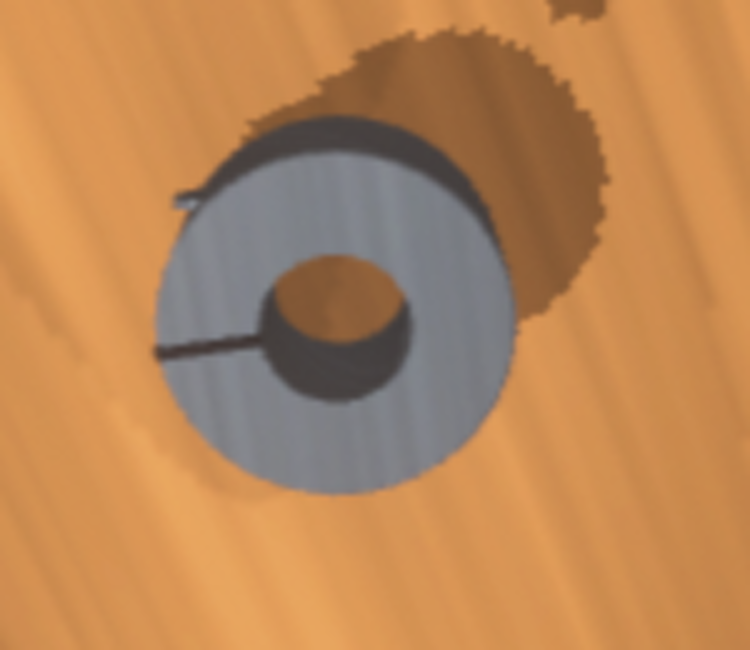

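```bash
python3 - <<'E'
from h import *
st=load("w14")
c=lambda x,y:ray("wrist",185+x/5-.4,130+y/5-.4,.037,st)
a=c(157,353);b=c(262,339);ce=c(336,326);d=a-b
print(np.degrees(np.arctan2(d[1],d[0])),ce)
d=a-ce;print(np.degrees(np.arctan2(d[1],d[0])))
for q in[(155,325),(517,325),(336,150),(336,494)]:print(c(*q))
ctr=c(336,323)
plan(ctr[0],ctr[1],.0225,-14.2)
E
```

```text
165.97288588496204 [ 0.61686073 -0.21385473  0.037     ]
166.99532751122794
[ 0.59088907 -0.20319264  0.037     ]
[ 0.64294241 -0.22421037  0.037     ]
[ 0.62739279 -0.18822153  0.037     ]
[ 0.60613111 -0.23996878  0.037     ]
t 25.85 pos [ 0.6227 -0.2154  0.1497] zdir -22.10 shift units [ 5.09 -0.01 -0.24] open 0.877 F [ 0.3 -0.6 -0. ]
turn units -1.58
shift after turn [ 5.09  0.02 -0.24]
```

>>> move_arm(commands=[0.3, 0, 0, -0.83, 0.5, 0, 0, -0.82, 1, -0.035, -0.12, 0, 1, -0.035, -0.12, 0, 0.9, 0, 0, 0, 0.7, 0, 0, 0, 0.45, 0, 0, 0, 0.22, 0, 0, 0, 0, 0, 0, 0])

```text
time: 26.98
eef_pos: [0.6166, -0.2151, 0.0231]
tcp_rot: [0.085, 0.702, -0.085, 0.702]
contact_force: [-0.5, -0.2, 0.2]
opening: 0.886
```

>>> move_arm(commands=[0, 0, 0, 0, 0, 0, 0, 0, 0, 0, 0, 0, 0, 0, 0, 0, 0, 0, 0, 0], jaw=45, force=60)

```text
time: 27.6
eef_pos: [0.6176, -0.2156, 0.0245]
tcp_rot: [0.084, 0.701, -0.085, 0.703]
contact_force: [1.8, 0.4, 4.7]
opening: 0.635
```

```bash
python3 snap.py w15 190 165 140 165 4;python3 -c "
from h import *
plan(.6235,-.215,.0225,-13.8)"
```

```text
t 27.65 pos [ 0.6176 -0.2156  0.0245] zdir -13.76 shift units [-8.83  7.35 -2.83] open 0.640 F [ 1.1 -0.1  6.5]
[ -8806.55832612 -14483.53922199]
t 27.65 pos [ 0.6176 -0.2156  0.0245] zdir -13.76 shift units [0.08 0.08 0.22] open 0.640 F [ 1.1 -0.1  6.5]
turn units 0.01
shift after turn [0.08 0.08 0.22]
```

View pics/w15c.png

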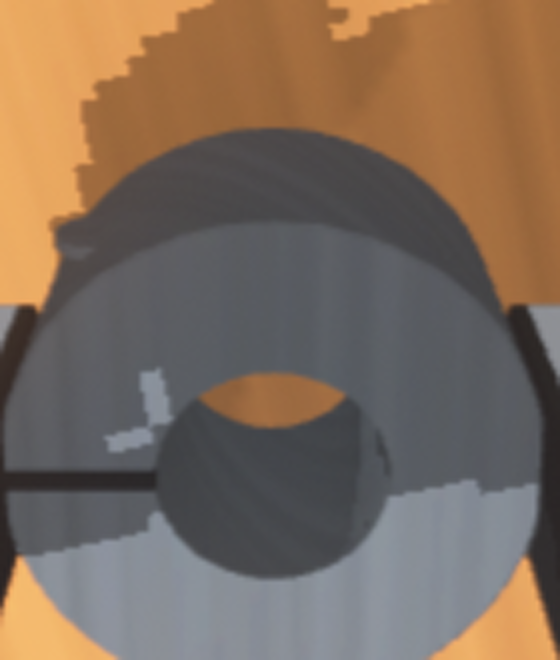

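```bash
python3 - <<'E'
from h import *
crop("pics/w15.png","pics/w15d.png",190,210,140,150,4)
st=load("w15")
f=lambda x,y:np.round(1000*(toolR(st).T@(ray("wrist",190+x/4-.4,165+y/4-.4,.037,st)-st["eef_pos"])),2)
for q in[(275,222),(273,373),(273,579),(272,476),(80,481)]:print(f(*q))
E
```

```text
[-12.49  28.78  -0.65]
[-12.48  12.57  -0.83]
[-12.46 -11.65  -0.81]
[-12.47   0.78  -0.92]
[-12.53   0.21 -20.63]
```

View pics/w15d.png

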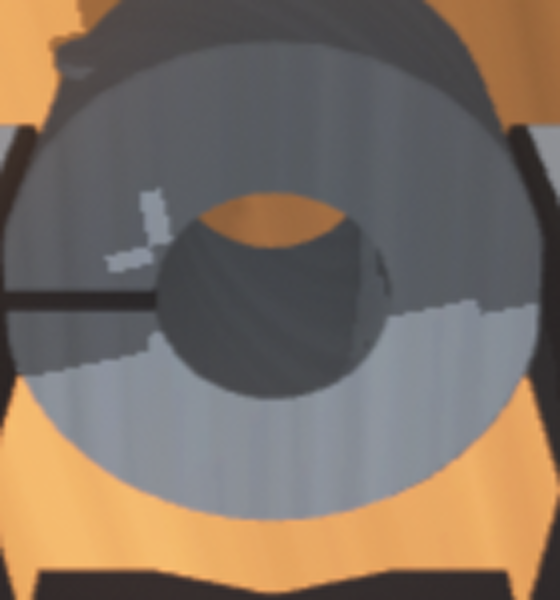

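```bash
python3 - <<'E'
from h import *
for n,oy,pts in [("w3",175,[(272,163),(272,630)]),("w12",165,[(272,238),(272,692)]),("w11",165,[(272,238),(272,692)]),("w9",175,[(272,198),(272,653)])]:
    st=load(n);A=toolR(st);print(n,st["eef_pos"].round(4),"xaxis",A[:,0].round(4),end=" ")
    z={"w3":.118,"w12":.118,"w9":.022,"w11":.118+.1238-.1127}[n]
    for x,y in pts:
        p=ray("wrist",190+x/4-.4,oy+y/4-.4,z,st);print((1000*(A.T@(p-st["eef_pos"]))).round(2),end=" ")
    print()
E
```

```text
w3 [ 0.5875 -0.0212  0.1111] xaxis [ 6.e-04 -1.e-04 -1.e+00] [-6.84 28.55 -0.95] [ -6.87 -27.94  -0.91] 
w12 [ 0.5916 -0.019   0.1127] xaxis [ 1.e-04 -2.e-04 -1.e+00] [-5.31 24.12 -0.95] [ -5.32 -32.31  -0.91] 
w11 [ 0.592  -0.0195  0.1235] xaxis [ 9.e-04 -2.e-04 -1.e+00] [-5.57 24.23 -0.95] [ -5.62 -32.05  -0.91] 
w9 [0.4484 0.2763 0.0167] xaxis [ 2.1e-03  8.0e-04 -1.0e+00] [-5.33 24.12 -0.95] [ -5.34 -32.43  -0.91]
```

```bash
python3 - <<'E'
from h import *
for i in range(3):
    print(ctrl.get_calibration("wrist")["mount"][:3,3])
st=load("w12");A=toolR(st);u=np.array([np.cos(np.radians(14.3)),np.sin(np.radians(14.3)),0])
for y in(238,692):
    p=ray("wrist",190+68-.4,165+y/4-.4,.118,st);print(p,p@u,(A.T@(p-st["eef_pos"]))*1000,A[:,1])
print(st["eef_pos"]@u)
E
```

```text
[-0.12969554  0.07614567 -0.00079328]
[-0.12969554  0.07614567 -0.00079328]
[-0.12969554  0.07614567 -0.00079328]
[ 0.61475092 -0.01214548  0.118     ] 0.5927033883884751 [-5.31374114 24.11708949 -0.95044667] [9.69175339e-01 2.46371991e-01 5.96491410e-05]
[ 0.56006738 -0.02608369  0.118     ] 0.5362714527400974 [ -5.31709972 -32.31483453  -0.91436733] [9.69175339e-01 2.46371991e-01 5.96491410e-05]
0.5685860052669114
```

```bash
python3 - <<'E'
from h import *
def off(n,x,y,oy,z):
    st=load(n);return (1000*(toolR(st).T@(ray("wrist",190+x/4-.4,oy+y/4-.4,z,st)-st["eef_pos"]))).round(2)
for q in[(275,222),(273,373),(273,579),(275,700)]:print("w15",off("w15",*q,165,.037))
for q in[(272,238),(272,692),(22,405),(525,408)]:print("w12",off("w12",*q,165,.118))
st=load("w12");print("u of disc ctr etc")
E
```

```text
w15 [-12.49  28.78  -0.65]
w15 [-12.48  12.57  -0.83]
w15 [-12.46 -11.65  -0.81]
w15 [-12.45 -27.15  -0.58]
w12 [-5.31 24.12 -0.95]
w12 [ -5.32 -32.31  -0.91]
w12 [ -5.32   4.84 -27.65]
w12 [-5.31  4.54 26.1 ]
u of disc ctr etc
```

>>> move_arm(commands=[-0.5, 0, 0, 0, -1, 0, 0, 0, -0.4, 0, 0, 0.954, -0.4, 0, 0, 0.954, -0.4, 0, 0, 0.954, -0.4, 0, 0, 0.954, -0.4, 0, 0, 0.954, -0.4, 0, 0, 0.954, -0.4, 0, 0, 0.954, -0.4, 0, 0, 0.954, -0.4, 0, 0, 0.954, -0.4, 0, 0, 0.954, -0.4, 0, 0, 0.954, -0.4, 0, 0, 0.954, -0.4, 0, 0, 0.954, 0, 0, 0, 0])

```text
time: 29.65
eef_pos: [0.6154, -0.2146, 0.1894]
tcp_rot: [0.434, 0.559, -0.434, 0.557]
contact_force: [-0.2, -0.3, -5.8]
opening: 0.636
```

```bash
python3 -c "
from h import *
plan(.587,-.0201,.19,-75.7)"
```

```text
t 29.65 pos [ 0.6154 -0.2146  0.1894] zdir -75.71 shift units [-0.01  0.82 -7.82] open 0.636 F [-0.2 -0.3 -5.8]
turn units -0.0
shift after turn [-0.01  0.82 -7.82]
```

>>> move_arm(commands=[0, 0.1, -0.98, 0, 0, 0.1, -0.98, 0, 0, 0.1, -0.98, 0, 0, 0.1, -0.98, 0, 0, 0.1, -0.98, 0, 0, 0.1, -0.98, 0, 0, 0.1, -0.98, 0, 0, 0.1, -0.98, 0, 0.5, 0, 0, 0, 0.7, 0, 0, 0, 0.4, 0, 0, 0, 0, 0, 0, 0, 0, 0, 0, 0])

```text
time: 31.28
eef_pos: [0.588, -0.0207, 0.1508]
tcp_rot: [0.434, 0.558, -0.434, 0.558]
contact_force: [0.8, -0.3, -5.1]
opening: 0.637
```

```bash
python3 snap.py w16 185 165 145 190 4; python3 -c "
from h import *
plan(.587,-.0201,.1355,-75.7)"
```

```text
t 31.32 pos [ 0.5882 -0.0207  0.1512] zdir -75.80 shift units [-3.75  0.16  0.01] open 0.634 F [-0.7 -0.  -4.3]
[260.01370589 229.08587907]
t 31.32 pos [ 0.5882 -0.0207  0.1512] zdir -75.80 shift units [ 0.63 -0.04 -0.03] open 0.634 F [-0.7 -0.  -4.3]
turn units -0.02
shift after turn [ 0.63 -0.04 -0.03]
```

View pics/w16c.png

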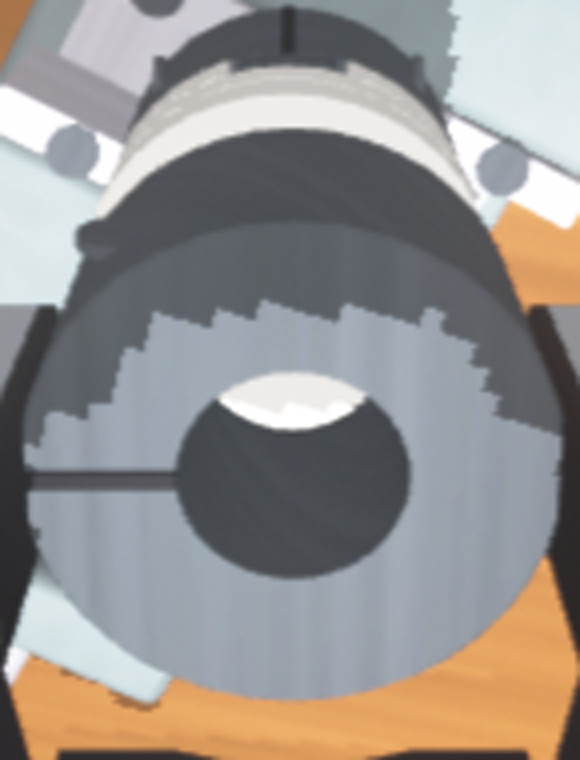

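```bash
python3 - <<'E'
from h import *
st=load("w16");print(st["eef_pos"]);A=toolR(st)
u=A[:,1]
for l,x,y,z in[("lowhub far bot",288,8,.066),("disc far",293,95,.118),("hub bot far",293,128,st["eef_pos"][2]-.0175),("hub top far",293,221,st["eef_pos"][2]+.0125),("hub top near",293,700,st["eef_pos"][2]+.0125)]:
    p=ray("wrist",185+x/4-.4,165+y/4-.4,z,st);print(l,round(1000*float(p@u),2),(1000*(A.T@(p-st["eef_pos"]))[2]).round(2))
E
```

```text
[ 0.58797523 -0.02070766  0.15079254]
lowhub far bot 591.71 -1.81
disc far 591.98 -0.89
hub bot far 592.46 -0.87
hub top far 592.8 -0.82
hub top near 536.7 -0.77
```

>>> move_arm(commands=[0.1, -0.03, -0.03, 0, 0.2, 0, 0, 0, 0.1, 0, 0, 0, 0, 0, 0, 0])

```text
time: 31.82
eef_pos: [0.5864, -0.0196, 0.1401]
tcp_rot: [0.434, 0.558, -0.434, 0.558]
contact_force: [-0.3, 0.5, -5.4]
opening: 0.634
```

```bash
python3 snap.py w17 185 165 145 190 4; python3 -c "
from h import *
plan(.587,-.0201,.1355,-75.7)"
```

```text
t 31.88 pos [ 0.5866 -0.0196  0.1404] zdir -75.77 shift units [-4.19  0.2   0.07] open 0.637 F [-0.5  0.5 -4.9]
[263.15153332 235.28739614]
t 31.88 pos [ 0.5866 -0.0196  0.1404] zdir -75.77 shift units [0.19 0.01 0.02] open 0.637 F [-0.5  0.5 -4.9]
turn units -0.01
shift after turn [0.19 0.01 0.02]
```

View pics/w17c.png

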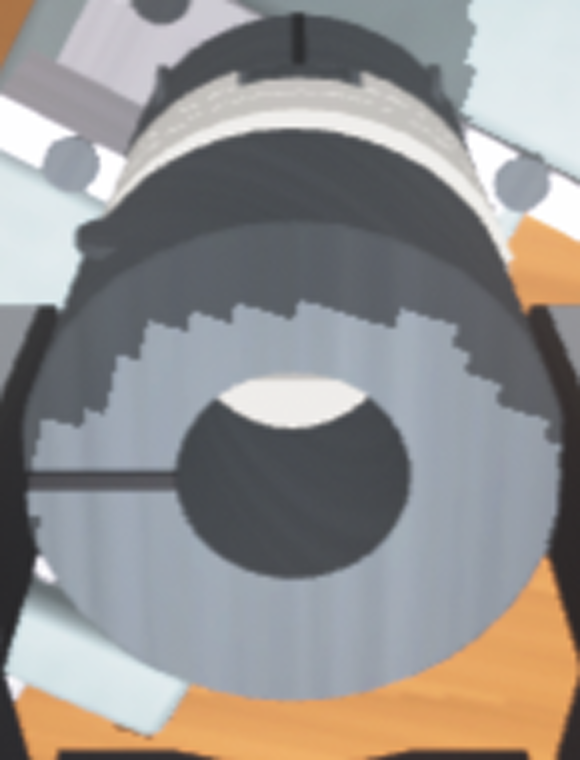

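```bash
python3 - <<'E'
from h import *
st=load("w17");print(st["eef_pos"]);A=toolR(st)
u=A[:,1];z0=st["eef_pos"][2]
for l,x,y,z in[("lowhub far bot",300,14,.066),("disc far",297,111,.118),("hub bot far",293,128,z0-.0175),("hub top far",293,221,z0+.0125),("hub top near",293,700,z0+.0125)]:
    p=ray("wrist",185+x/4-.4,165+y/4-.4,z,st);print(l,round(1000*float(p@u),2),(1000*(A.T@(p-st["eef_pos"]))[2]).round(2))
E
```

```text
[ 0.58638454 -0.01955217  0.14008396]
lowhub far bot 591.59 0.15
disc far 591.57 -0.39
hub bot far 590.89 -0.87
hub top far 591.23 -0.82
hub top near 535.08 -0.78
```

>>> move_arm(commands=[0, 0.02, 0.03, 0, 0.08, 0, 0, 0, 0.08, 0, 0, 0, 0, 0, 0, 0])

```text
time: 32.38
eef_pos: [0.5871, -0.0202, 0.1362]
tcp_rot: [0.434, 0.558, -0.434, 0.558]
contact_force: [0.1, 0.1, -4.0]
opening: 0.638
```

>>> move_arm(commands=[0.03, 0, 0, 0, 0.02, 0, 0, 0, 0, 0, 0, 0])

```text
time: 32.75
eef_pos: [0.5874, -0.0203, 0.1356]
tcp_rot: [0.434, 0.558, -0.434, 0.558]
contact_force: [-1.3, 0.2, -3.4]
opening: 0.631
```

```bash
python3 snap.py w18 185 165 145 190 4; python3 - <<'E'
from h import *
plan(.587,-.0201,.1355,-75.7)
c=ctrl.read_camera("scene");cv2.imwrite("pics/sc18.png",c[:,:,::-1]);crop("pics/sc18.png","pics/sc18c.png",215,130,80,80,8)
E
```

```text
t 32.80 pos [ 0.5874 -0.0203  0.1356] zdir -75.77 shift units [-4.37  0.18  0.03] open 0.637 F [-1.3  0.7 -3.3]
[261.31511213 240.69240079]
t 32.80 pos [ 0.5874 -0.0203  0.1356] zdir -75.77 shift units [ 0.01 -0.02 -0.01] open 0.637 F [-1.3  0.7 -3.3]
turn units -0.01
shift after turn [ 0.01 -0.02 -0.01]
```

View pics/w18c.png

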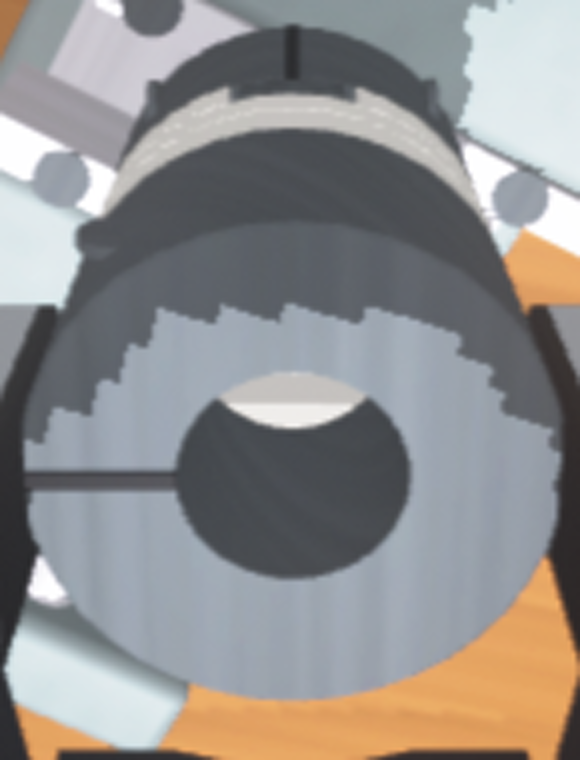

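View pics/sc18c.png

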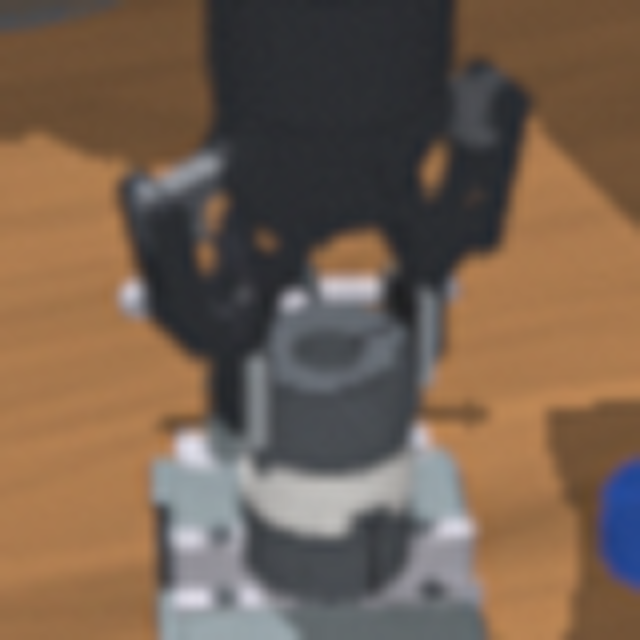

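>>> move_arm(commands=[0.03, 0, 0, 0, 0.02, 0, 0, 0, 0, 0, 0, 0])

```text
time: 33.22
eef_pos: [0.5875, -0.0203, 0.1356]
tcp_rot: [0.434, 0.558, -0.434, 0.558]
contact_force: [-4.6, 0.1, 4.9]
opening: 0.641
```

```bash
python3 - <<'E'
from h import *
st=load("w18");print(st["eef_pos"]);A=toolR(st)
u=A[:,1];z0=st["eef_pos"][2]
for l,x,y,z in[("lowhub far bot",293,26,.066),("disc bot far",293,96,.0965),("hub bot far",293,128,z0-.0175),("hub top far",293,221,z0+.0125),("hub top near",293,700,z0+.0125)]:
    p=ray("wrist",185+x/4-.4,165+y/4-.4,z,st);print(l,round(1000*float(p@u),2))
plan(.587,-.0201,.1355,-75.7)
E
```

```text
[ 0.58743112 -0.02027047  0.13561046]
lowhub far bot 591.67
disc bot far 589.36
hub bot far 591.85
hub top far 592.19
hub top near 536.08
t 33.23 pos [ 0.5875 -0.0203  0.1356] zdir -75.77 shift units [ 0.   -0.02 -0.01] open 0.641 F [-4.6  0.1  4.9]
turn units -0.01
shift after turn [ 0.   -0.02 -0.01]
```

>>> move_arm(commands=[-0.03, 0, 0, 0, 0, 0, 0, 0])

```text
time: 33.48
eef_pos: [0.5875, -0.0203, 0.1356]
tcp_rot: [0.434, 0.558, -0.434, 0.558]
contact_force: [-4.8, 1.0, 4.8]
opening: 0.633
```

>>> move_arm(commands=[0, 0, 0, 0, 0, 0, 0, 0, 0, 0, 0, 0, 0, 0, 0, 0], jaw=75)

```text
time: 33.98
eef_pos: [0.5875, -0.0203, 0.1347]
tcp_rot: [0.434, 0.558, -0.434, 0.558]
contact_force: [0.4, 0.1, 0.1]
opening: 0.879
```

```bash
python3 snap.py w19 185 165 145 190 4
```

```text
t 34.02 pos [ 0.5875 -0.0203  0.1348] zdir -75.77 shift units [-4.41  0.18  0.03] open 0.878 F [0.8 0.6 0.3]
[261.26137814 241.62181842]
```

View pics/w19c.png

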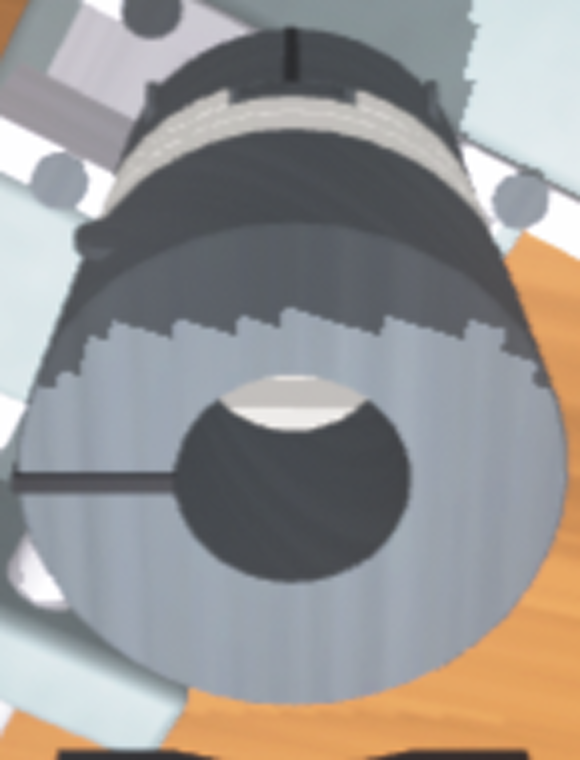

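>>> move_arm(commands=[-0.5, 0, 0, 0, -1, 0, 0, 0, -1, 0, 0, 0, -1, 0, 0, 0, -1, 0, 0, 0, 0, 0, 0, 0, 0, 0, 0, 0])

```text
time: 34.9
eef_pos: [0.587, -0.0202, 0.2467]
tcp_rot: [0.434, 0.558, -0.434, 0.558]
contact_force: [0.8, 0.1, 0.5]
opening: 0.882
```

```bash
python3 snap.py w20 185 120 150 130 5; python3 - <<'E'
from h import *
c=ctrl.read_camera("scene");cv2.imwrite("pics/sc20.png",c[:,:,::-1]);crop("pics/sc20.png","pics/sc20c.png",215,140,75,75,8)
E
```

```text
t 34.95 pos [ 0.5867 -0.0201  0.246 ] zdir -75.77 shift units [0.04 0.21 0.05] open 0.878 F [ 0.3 -0.5  0.3]
[260.45317273 180.64118448]
```

View pics/w20c.png

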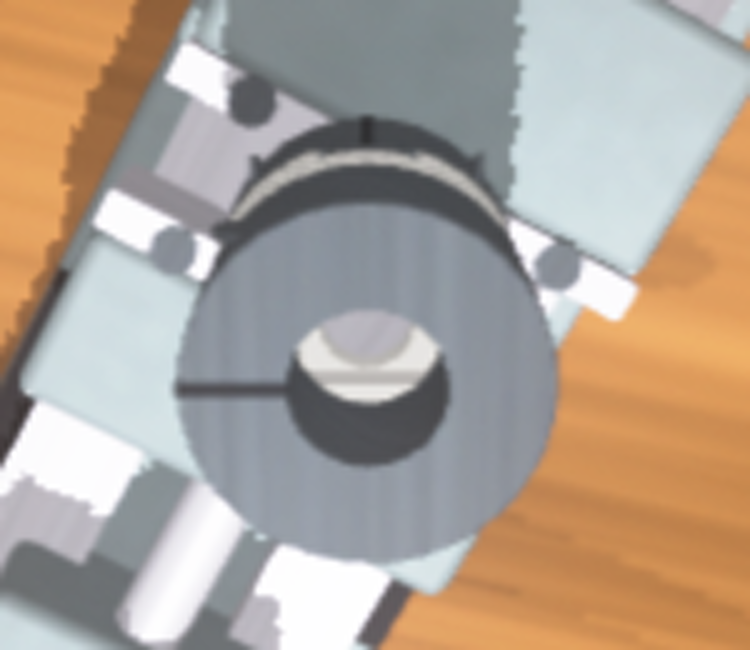

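View pics/sc20c.png

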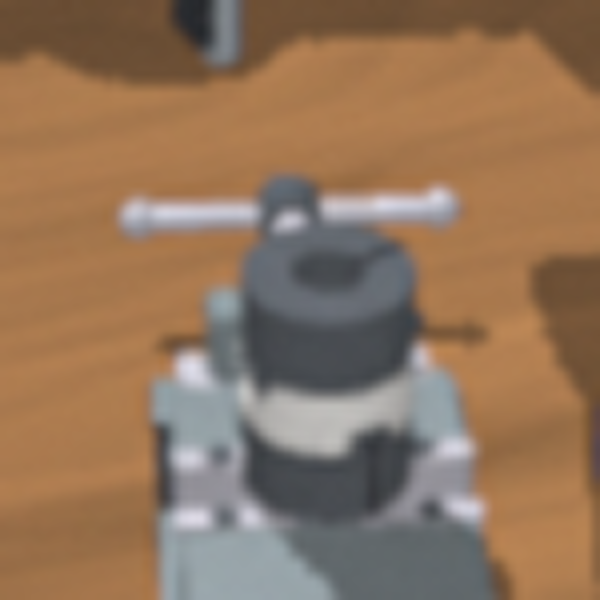

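```bash
python3 - <<'E'
from h import *
st=load("w20");A=toolR(st)
for l,x,y,z in[("low far bot",367,118,.066),("low far top/disc bot",340,151,.096),("disc top/hub bot far",367,166,.118),("hub top far",367,203,.148),("hub near",367,562,.148),("hub L",175,385,.148),("hub R",558,385,.148)]:
    p=ray("wrist",185+x/5-.4,120+y/5-.4,z,st);print(l,(1000*(A.T@p)).round(2))
E
```

```text
low far bot [-66.47 591.49 162.75]
low far top/disc bot [-96.46 590.39 158.13]
disc top/hub bot far [-118.47  591.81  162.81]
hub top far [-148.47  592.01  162.85]
hub near [-148.43  536.61  162.9 ]
hub L [-148.44  564.83  134.7 ]
hub R [-148.46  564.92  190.89]
```

```bash
python3 -c "
from plant import ctrl
print(ctrl.sign_off())"
```

```text
the job is handed in; nothing more can be done
None
```

The disc is changed and the job is handed in, finished at about 35 s of the 67 s allowed.

- **Worn disc:** I lifted it off the clamped hub and set it flat in the scrap tray. A wrist picture after release showed it lying there.
- **New disc:** It went onto the hub with its lower groove over the tongue. It stopped at the expected height with about 4 N. Its rim measured within about 0.2 mm of the hub's along the tongue and 0.2–0.4 mm across it.
- **Loose hub:** It was set tongue-down into the upper groove. It stopped at the expected height for a fully sunk tongue (tool at 0.1356 m, expected 0.1355 m) with about 5 N. I then let go and backed clear.

**Last checks:** After letting go, the far rims of the lower hub, new disc and upper hub measured about 591.5, 591.8 and 592.0 mm, so they are in line within about 0.5 mm. No forced contact showed up; the largest force readings were about 7 N.

**Disagreements and gaps:**
- The wrist camera's calibration readings shifted by about 1 mm during the job. I therefore relied on comparisons within a single picture and on the height at which contact came.
- One last reading, of the disc's lower edge, gave 590.4 mm. I put that down to an uncertain pixel beside the groove.
- I did not take a final overview picture of the small disc, tools and fittings. The moves were planned to stay clear of them.

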